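Tip a glove carton into its dispensing bay

TASK

The lilac glove carton stands on end on the table in front of its dispensing bay. Slide it, still upright, squarely up against the step of the bay's blue deck and press it lightly there, then push high on the face with the black opening so that it tips over the step and lies on the deck with the opening up; last, push it along the deck until its leading end is square and firmly pressed (some 8 N) against the red end stop, clear of the side rails, then let go and move clear. The carton dents: never press on it with more than 20 N, and do not disturb the other things on the table.

Things in the scene. Friction and masses are not known exactly. Their poses are not given: they have to be found in the camera images.
- carton_mid (a point): Centre of the loose lilac glove carton: 150 mm tall as it first stands (its z, up), 100 mm deep (x), 130 mm wide (y), 0.4 to 0.85 kg, too deep to grip. Black opening in its -x face, which first looks away from the bay; its +x face looks at the step, 25 to 65 mm off, square within 0.15 rad. Lying home, the centre is 60 mm above the table, its x down, its z along the bay's x.
- carton_foot (a point): Middle of the carton's underside as it first stands (75 mm from the centre; axes as the centre's): the end to push once it lies. The carton slides on table and deck with friction coefficient 0.45 to 0.75: pushed below about 60 mm height it slides upright; pushed high it tips where it stands, so its foot must be at the step first.
- bay: The fixed wooden dispensing bay. Origin on the table, middle of the step's face; x is the way in (pushing direction), y across, z up. Two side rails 34 mm high, 180 mm apart inside. Between them a rigid red end stop, 178 mm wide, its top 66 mm up, is clamped across; its near face is 195 to 215 mm from the step, differently each time: not measured, so find it by feel.
- deck: The blue deck, 10 mm high, 240 mm long, 180 mm wide; its front face is the step. Origin and axes as the bay's. Against the step the carton's centre is at x = -50 mm. Tipped by a push high on its face it turns over the step's edge: the pushed spot rises and runs on in an arc about that edge (balance at 0.65 rad, then it drops by itself, foot overhanging 10 mm or more). Fingers grip the face: a level push jams and the force climbs; follow the arc.
- cup: clear plastic cup, mouth 72 mm across, 90 mm high, beside the bay (bystander; origin under its middle)
- cup_two: another such cup, further off (bystander; origin under its middle)
- glue: white glue bottle with an orange cap, 52 mm across, 130 mm high, standing beside the place where the carton starts (bystander; origin under its middle)
- water: clear bottle with green cap and blue label, 66 mm across, 200 mm high (bystander; origin under its middle)
- bowl: white bowl, 150 mm across, 45 mm high (bystander; origin under its middle)
- spoon: white plastic spoon, 170 mm long, lying flat (bystander; origin under its middle, long axis x)
Mind the look-alikes: they are no part of the job. Several things look just like the part that bears carton_mid: the one meant starts nearest to the robot's base.

How it is judged:
By the outcome, as a careful person would: the job done as asked, in the order asked, and still so for the second after the job is handed in, with the robot touching nothing.
It also fails if it takes over 72 s, if anything falls off the work surface, if the arm or the gripper's body presses on something with over 40 N, if the wrist force passes 120 N, or if a joint passes its speed limit or range.

ROBOT

A 6-joint arm with a two-finger parallel gripper is mounted at the origin on the work surface. World frame = base frame: x ahead of the robot, y to its left, z up, the work surface at z = 0. Lengths are in m, angles in rad, forces in N, time in s.
With the tool pointing down it reaches from about 0.3 to 0.775 m from the base axis. Payload 14.6 kg.
Tool frame: the origin (TCP) lies midway between the tips of the shut fingers; the grasp point (between the pads) lies 19 mm behind it; z points along the fingers, x is the direction in which the jaws open and shut, and the axes are right-handed (so a half turn about z gives the same grasp; the last joint's range is limited). The gripper opens to 94 mm and grips with 3 to 60 N. Pads are 16 mm wide; open, the fingers measure 119 mm over their backs; the gripper's body (75 mm by 177 mm) begins 78 mm behind the grasp point.
Start: joints at [-1.215, 0.3, 1.521, -0, 1.321, -0.067], TCP at [0.226, -0.502, 0.205] pointing down, gripper open.
Joint ranges: [-3.03, 3.03], [-0.79, 2.21], [0.23, 2.52], [-1.04, 4.18], [0, 3.07], [-2.55, 2.55]. Speed limits (rad/s): [2.22, 2.22, 2.57, 3.14, 3.14, 3.14].

INTERFACE

Orientations are given as a rotation vector (axis times angle).
In Python, from station import * gives the robot as it stands.
- The arm moves only by the shell command python3 -m crank 'ROWS' [FORCE]. ROWS is JSON, a list of rows, each a list of 3 entries, a list of its own where there are three numbers: the finger opening in cm, from 0 to 9.4, then the shift along the tool's x, y, z in cm, then the turn, a rotation vector about the tool's x, y, z in rad. A call has 1 to 12 rows; each row is the pose to reach, as a shift and turn from the pose commanded when the call began, along the tool's axes at that moment; what a row does not reach only later rows make up. A row lasts 1/8 s, in which the tool goes at most 62.5 mm and 10.7 degrees, less where a joint would pass 70% of its speed; a pose out of reach is approached as far as the arm can. A call with a gripper value outside its range is refused whole. The fingers move at their own pace and stop on an object; FORCE is the grip in N (left out, the last holds). Time passes only in rows, so rows that repeat a pose let the fingers close. It gives the time, the measured TCP pose, the force and the opening at its end, in the units of the state.
- get_state(): the state, without advancing time (a new reading comes with each control period).
- capture(name): name is "scene" or "top" or "wrist"; returns the picture (384x512x3 uint8, red, green, blue); there is no depth.
- calibration(name): a dict with "intrinsics" (3x3 intrinsics, pixels), "distortion" ([k1, k2, p1, p2, k3] as OpenCV has them; the pictures are not rectified), "rvec" (rotation vector, rad) and "tvec" (3), from world to camera coordinates, as OpenCV has them; the wrist camera has in their place "hand_eye" (4x4, takes a point from camera to tool coordinates, whose origin is the TCP and whose axes are the tool frame's). Camera axes: x right, y down, z forward; pixel columns grow to the right and rows downward; lengths in m; the calibration is good to about 2 mm. A picture is of the moment at which its call begins: read the wrist's pose just before it. calibration takes no time and is no camera call.
- hand_in(): hands the job in, once; it reports no verdict.
The state is a dict: "clock": time; "joints": joint angles; "dq": joint speeds; "joint_efforts": joint torques, N m; "eef_pos": TCP position; "ee_rot": TCP orientation; "contact_force": force on the tool from outside, world axes, zero at the start; "ft_torque": the same for the moment, N m; "width": finger opening in m.
Only numpy, scipy, OpenCV 4.12 (cv2) and the standard library are available. Lean on these libraries where they do the work, as an engineer would, in place of code of your own. Each camera call takes 0.05 s, during which the arm holds its last target. There are 200 camera calls.

## Working session

There is one attempt and no reset: what is moved stays moved. The work goes in short steps, Python scripts to look and compute and a shell command to move; the robot and the scene stay as the last step left them, time stands still between calls to the robot, and variables do not carry over. Pictures are saved under pics/ and viewed, about 8 in all and at most 12, crops included, and the job is handed in when it is done.

```bash
ls; mkdir -p pics
python3 - <<'E'
from station import *
import cv2,numpy as np
s=get_state();print({k:np.round(v,3) for k,v in s.items()})
a=capture("scene");b=capture("top")
for n,i in(("scene",a),("top",b)): cv2.imwrite(f"pics/{n}0.png",i[...,::-1])
for n in("scene","top","wrist"):print(n,{k:np.round(v,4).tolist() for k,v in calibration(n).items()})
cv2.imwrite("pics/both0.png",cv2.resize(np.hstack([a,b])[...,::-1],(800,300)))
E
```

```text
pics
{'clock': np.float64(0.0), 'joints': array([-1.215,  0.3  ,  1.522, -0.   ,  1.321, -0.067]), 'dq': array([-0.002,  0.001, -0.   , -0.001,  0.   ,  0.002]), 'joint_efforts': array([-0.0000e+00, -5.3181e+01, -3.5273e+01,  7.1000e-02,  2.5000e-02,
       -0.0000e+00]), 'eef_pos': array([ 0.226, -0.501,  0.205]), 'ee_rot': array([-2.638e+00,  1.705e+00,  1.000e-03]), 'contact_force': array([ 0.137,  0.359, -0.026]), 'ft_torque': array([-0.044, -0.038, -0.001]), 'width': np.float64(0.094)}
scene {'intrinsics': [[376.1373, 0.0, 255.6668], [0.0, 376.1373, 190.6065], [0.0, 0.0, 1.0]], 'distortion': [-0.1079, 0.0, 0.0, 0.0, 0.0], 'rvec': [2.2739, 1.0654, -0.3944], 'tvec': [-0.3602, -0.3024, 1.4807]}
top {'intrinsics': [[376.8464, 0.0, 254.8441], [0.0, 376.8464, 192.3548], [0.0, 0.0, 1.0]], 'distortion': [-0.1005, 0.0, 0.0, 0.0, 0.0], 'rvec': [2.1545, -2.2155, 0.0691], 'tvec': [-0.0115, 0.5553, 1.2191]}
wrist {'intrinsics': [[283.7051, 0.0, 256.0982], [0.0, 283.7051, 193.1732], [0.0, 0.0, 1.0]], 'distortion': [-0.0485, 0.0, 0.0, 0.0, 0.0], 'hand_eye': [[1.0, 0.0006, 0.0009, 0.001], [-0.0009, 0.9638, 0.2666, -0.0769], [-0.0007, -0.2666, 0.9638, -0.1783], [0.0, 0.0, 0.0, 1.0]]}
```

View pics/scene0.png

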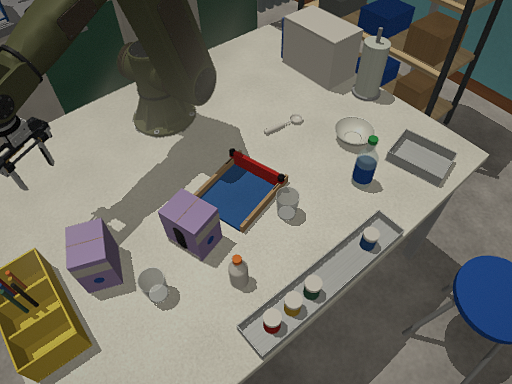

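View pics/top0.png

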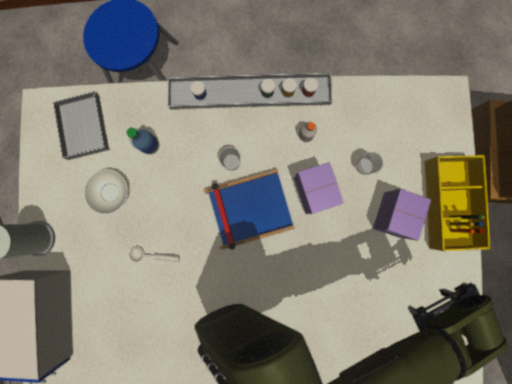

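Top view: two lilac cartons, at (319,188) right in front of the blue deck, and at (402,214) further away. The first is nearest the base and at the bay. Bay deck is at (250,205), red stop at (222,213), cup at (230,157), glue at (308,131), cup_two at (365,162).

```bash
cat > h.py <<'E'
from station import *
import cv2,numpy as np
from scipy.spatial.transform import Rotation as R
def cam(n):
    c=calibration(n);return [np.array(c[k],float) for k in("intrinsics","distortion","rvec","tvec")]
def ray(n,px):
    K,d,r,t=cam(n);u=cv2.undistortPoints(np.array(px,float).reshape(-1,1,2),K,d)[:,0]
    M=cv2.Rodrigues(r)[0];D=np.c_[u,np.ones(len(u))]@M;return -M.T@t.ravel(),D
def onz(n,px,z):
    o,D=ray(n,px);return o+D*((z-o[2])/D[:,2])[:,None]
def proj(n,P):
    K,d,r,t=cam(n);return cv2.projectPoints(np.array(P,float).reshape(-1,1,3),r,t,K,d)[0][:,0]
def tri(pa,pb):
    oa,A=ray("scene",pa);ob,B=ray("top",pb);out=[]
    for a,b in zip(A,B):
        M=[np.eye(3)-np.outer(v,v)/(v@v) for v in(a,b)];out.append(np.linalg.solve(M[0]+M[1],M[0]@oa+M[1]@ob))
    return np.array(out)
def blobs(im,lo,hi,mn=60):
    h=cv2.cvtColor(im,cv2.COLOR_RGB2HSV);m=cv2.inRange(h,lo,hi);m=cv2.morphologyEx(m,cv2.MORPH_CLOSE,np.ones((3,3)))
    return [c for c in cv2.findContours(m,0,2)[0] if cv2.contourArea(c)>mn],m
E
python3 - <<'E'
from h import *
a=cv2.imread("pics/scene0.png")[...,::-1];b=cv2.imread("pics/top0.png")[...,::-1]
np.set_printoptions(precision=4,suppress=True)
for nm,lo,hi in(("lilac",(120,40,60),(150,160,255)),("blue",(105,130,50),(120,255,255)),("red",(0,150,60),(4,255,255))):
  for n,im in(("scene",a),("top",b)):
    for c in blobs(im,lo,hi)[0]:
      q=cv2.boxPoints(cv2.minAreaRect(c)); z={"lilac":.15,"blue":.01,"red":.066}[nm]
      print(nm,n,cv2.contourArea(c),q.round().tolist(), onz(n,q,z)[:,:2].round(3).tolist() if n=="top" else "")
cs=cv2.resize(a[140:270,140:310],None,fx=4,fy=4,interpolation=cv2.INTER_CUBIC)
ct=cv2.resize(b[150:260,200:350],None,fx=4,fy=4,interpolation=cv2.INTER_CUBIC)
cv2.imwrite("pics/cs.png",cs[...,::-1]);cv2.imwrite("pics/ct.png",ct[...,::-1])
E
```

```text
lilac scene 2652.5 [[57.0, 230.0], [109.0, 216.0], [127.0, 282.0], [75.0, 296.0]] 
lilac scene 2323.5 [[149.0, 223.0], [179.0, 181.0], [234.0, 220.0], [204.0, 262.0]] 
lilac top 1383.5 [[385.0, 231.0], [399.0, 188.0], [431.0, 199.0], [417.0, 242.0]] [[0.42, -0.408], [0.546, -0.456], [0.513, -0.554], [0.386, -0.505]]
lilac top 1464.5 [[293.0, 173.0], [329.0, 161.0], [343.0, 202.0], [307.0, 214.0]] [[0.599, -0.141], [0.632, -0.25], [0.509, -0.285], [0.477, -0.177]]
blue scene 4064.5 [[453.0, 256.0], [511.0, 256.0], [511.0, 343.0], [453.0, 343.0]] 
blue scene 91.0 [[357.0, 245.0], [362.0, 236.0], [375.0, 243.0], [369.0, 252.0]] 
blue scene 2322.0 [[197.0, 200.0], [235.0, 154.0], [274.0, 185.0], [237.0, 232.0]] 
blue scene 246.5 [[350.0, 180.0], [356.0, 162.0], [375.0, 168.0], [369.0, 186.0]] 
blue scene 274.5 [[380.0, 85.0], [388.0, 56.0], [401.0, 60.0], [392.0, 88.0]] 
blue scene 1518.0 [[356.0, 31.0], [364.0, -7.0], [415.0, 3.0], [407.0, 41.0]] 
blue top 97.0 [[209.0, 193.0], [213.0, 192.0], [227.0, 242.0], [224.0, 242.0]] [[0.557, 0.123], [0.559, 0.113], [0.396, 0.07], [0.393, 0.08]]
blue top 3024.5 [[219.0, 190.0], [276.0, 173.0], [291.0, 224.0], [234.0, 241.0]] [[0.567, 0.091], [0.618, -0.1], [0.449, -0.145], [0.399, 0.045]]
blue top 4168.0 [[84.0, 0.0], [158.0, 0.0], [158.0, 71.0], [84.0, 71.0]] [[1.272, 0.573], [1.251, 0.299], [0.984, 0.295], [0.999, 0.56]]
red scene 61.5 [[264.0, 324.0], [280.0, 324.0], [280.0, 333.0], [264.0, 333.0]] 
red scene 557.5 [[228.0, 160.0], [234.0, 149.0], [285.0, 176.0], [279.0, 187.0]] 
red top 130.0 [[214.0, 189.0], [218.0, 188.0], [233.0, 241.0], [229.0, 242.0]] [[0.565, 0.102], [0.568, 0.09], [0.399, 0.045], [0.396, 0.057]]
```

View pics/cs.png

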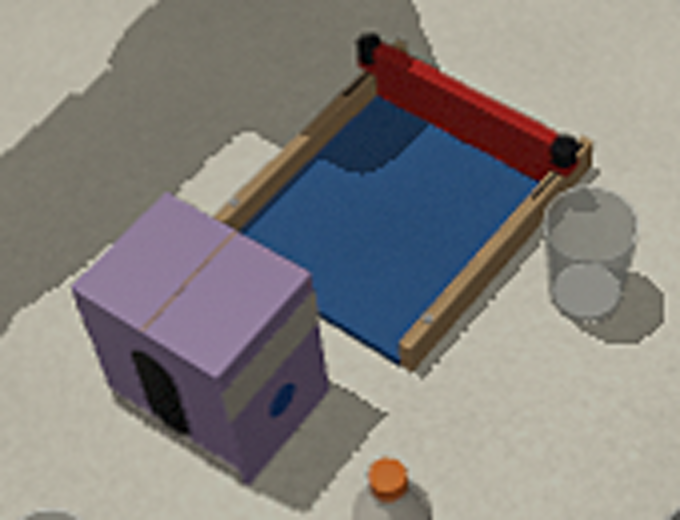

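View pics/ct.png

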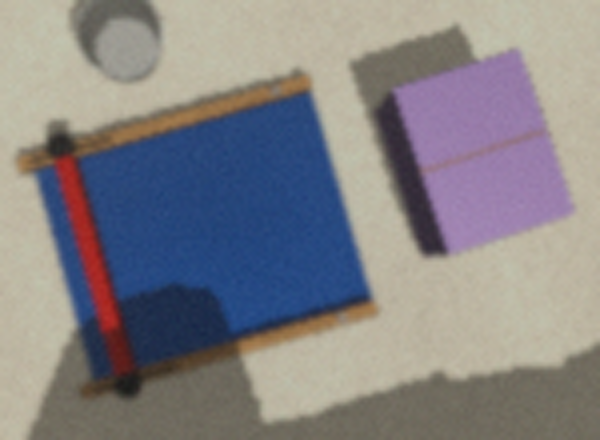

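Crops: the chosen carton at scene (190,225)/top (319,188) has the opening facing away from the bay; the scene top-face corners in the crop are (168,196),(72,288),(218,378),(315,276), top crop (447,255),(573,212),(517,50),(397,90). Step edge in the top crop runs (310,93) to (371,300).

Run:
```python
from h import *
np.set_printoptions(precision=4,suppress=True)
f=lambda p,o:(np.array(p,float)+.5)/4-.5+o
S=f([(168,196),(72,288),(218,378),(315,276)],[140,140]);T=f([(447,255),(573,212),(517,50),(397,90)],[200,150])
P=tri(S,T);print("carton top tri\n",P, np.linalg.norm(P-np.roll(P,-1,0),axis=1))
Q=onz("top",T,.15);print("onz top\n",Q[:,:2],np.linalg.norm(Q-np.roll(Q,-1,0),axis=1));Q2=onz("scene",S,.15);print("onz scene\n",Q2[:,:2])
c=(Q+Q2).mean(0)/2;e=lambda a,b:np.arctan2(*(a-b)[1::-1])
for q in(Q,Q2,P):print("c",q.mean(0),"yaw x",e(q[0],q[1]),e(q[3],q[2]),"from y edges",e(q[2],q[1])-np.pi/2,e(q[3],q[0])-np.pi/2)
D=onz("top",f([(310,93),(371,300),(120,378),(36,175)],[200,150]),.01);print("deck fr L? corners",D[:,:2])
# bay direction: step edge
im=cv2.imread("pics/top0.png")[...,::-1];_,m=blobs(im,(105,130,50),(120,255,255))
# step edge fit by rows: rightmost blue px
pts=[(np.where(m[r,200:340])[0].max()+200+.5,r) for r in range(182,220)]
E=onz("top",pts,.01)[:,:2];vx=cv2.fitLine(E.astype(np.float32),cv2.DIST_HUBER,0,.01,.01).ravel();print("step line",vx,"yaw of bay x",np.arctan2(vx[1],vx[0])+np.pi/2)
for nm,lo,hi,z in(("orange",(5,170,120),(18,255,255),.13),):
  for c in blobs(im,lo,hi,10)[0]:print(nm,onz("top",[cv2.minEnclosingCircle(c)[0]],z))
print("cup",onz("top",[(231,160),(366,164)],.0))
```

```text
carton top tri
 [[ 0.4788 -0.1941  0.1398]
 [ 0.5077 -0.2886  0.1438]
 [ 0.6298 -0.2518  0.1425]
 [ 0.6035 -0.1586  0.1431]] [0.0989 0.1276 0.0969 0.1296]
onz top
 [[ 0.4795 -0.1912]
 [ 0.5083 -0.2855]
 [ 0.6294 -0.2491]
 [ 0.602  -0.1589]] [0.0986 0.1265 0.0943 0.1267]
onz scene
 [[ 0.486  -0.1986]
 [ 0.5113 -0.2913]
 [ 0.6337 -0.2548]
 [ 0.6086 -0.16  ]]
c [ 0.5548 -0.2212  0.15  ] yaw x 1.867127770466081 1.8658688358127473 from y edges -1.2784095593015539 -1.3123582914644654
c [ 0.5599 -0.2262  0.15  ] yaw x 1.8370012046880917 1.8292703848342573 from y edges -1.280579222890017 -1.265719974790216
c [ 0.5549 -0.2233  0.1423] yaw x 1.8674067201725852 1.8463880874415919 from y edges -1.2780823196170927 -1.2929648192740046
deck fr L? corners [[ 0.618  -0.1027]
 [ 0.4454 -0.1475]
 [ 0.3872  0.0606]
 [ 0.5562  0.1262]]
step line [ 0.9679  0.2513  0.5256 -0.1247] yaw of bay x 1.8248228
orange [[ 0.7444 -0.2026  0.13  ]]
cup [[ 0.6671  0.0501  0.    ]
 [ 0.6414 -0.405   0.    ]]
```

```bash
cat >> h.py <<'E'
YAW=1.825;O=np.array([.532,-.125,0]);BX=np.array([np.cos(YAW),np.sin(YAW),0]);BY=np.array([-BX[1],BX[0],0]);UP=np.array([0,0,1.])
def bay(p):
    d=np.array(p)-O;return np.array([d@BX,d@BY,d[2]])
def world(b): return O+b[0]*BX+b[1]*BY+b[2]*UP
def tool(th,sy=1,dyaw=0):
    # th: lean, tips leading along bay x; sy=+1: tool y forward
    q=R.from_rotvec([0,0,dyaw]);z=np.sin(th)*BX-np.cos(th)*UP;y=sy*(np.cos(th)*BX+np.sin(th)*UP);x=np.cross(y,z)
    return q*R.from_matrix(np.c_[x,y,z])
def plan(b,Rt):
    s=get_state();R0=R.from_rotvec(s["ee_rot"])
    return (R0.inv().apply(world(b)-s["eef_pos"])*100).round(1).tolist(),(R0.inv()*Rt).as_rotvec().round(3).tolist()
def rep():
    s=get_state();M=R.from_rotvec(s["ee_rot"]).as_matrix();f=s["contact_force"]
    print("t",round(float(s["clock"]),2),"bay mm",(bay(s["eef_pos"])*1000).round(1),"lean",round(np.arcsin(M[:,2]@BX),3),"xdotBY",(M[:,0]@BX).round(3),"F bay",np.round([f@BX,f@BY,f[2]],1),"q",np.round(s["joints"],2),"w",round(float(s["width"]),3))
E
python3 - <<'E'
from h import *
s=get_state();M=R.from_rotvec(s["ee_rot"]).as_matrix();print(M.round(2))
rep()
for sy in(1,-1):
  print(sy,plan([-.18,0,.24],tool(0,sy)),plan([-.18,0,.24],tool(.5,sy)))
R0=tool(0,1)
print("tilt rel", (tool(0,1).inv()*tool(.5,1)).as_rotvec())
for n in("cup_two",):print(bay([.641,-.405,0]), "look",bay([.466,-.48,.15]),"glue",bay([.744,-.203,0]),"cup",bay([.667,.05,0]),"carton",bay([.556,-.223,.15]))
E
```

```text
[[ 0.41 -0.91 -0.  ]
 [-0.91 -0.41  0.  ]
 [-0.   -0.   -1.  ]]
t 0.1 bay mm [-287.2  391.2  205. ] lean 0.001 xdotBY -0.986 F bay [ 0.   0.3 -0.2] q [-1.21  0.3   1.52  0.    1.32 -0.07] w 0.094
1 ([-4.0, -40.4, -3.5], [0.001, 0.001, 1.739]) ([-4.0, -40.4, -3.5], [-0.365, -0.433, 1.699])
-1 ([-4.0, -40.4, -3.5], [-0.001, 0.001, -1.402]) ([-4.0, -40.4, -3.5], [0.414, -0.349, -1.371])
tilt rel [-5.00000000e-01  7.01170459e-18  0.00000000e+00]
[-0.29841263 -0.03508423  0.        ] look [-0.32699434  0.15315255  0.15      ] glue [-0.12880603 -0.18557211  0.        ] cup [ 0.13542708 -0.1746697   0.        ] carton [-0.10088605  0.00141579  0.15      ]
```

```bash
python3 -m crank '[[9.4,[0,-5,-5],[0,0,-0.18]],[9.4,[-4,-40.4,-3.5],[0,0,-1.402]],[9.4,[-4,-40.4,-3.5],[0,0,-1.402]],[9.4,[-4,-40.4,-3.5],[0,0,-1.402]],[9.4,[-4,-40.4,-3.5],[0,0,-1.402]],[9.4,[-4,-40.4,-3.5],[0,0,-1.402]],[9.4,[-4,-40.4,-3.5],[0,0,-1.402]],[9.4,[-4,-40.4,-3.5],[0,0,-1.402]],[9.4,[-4,-40.4,-3.5],[0,0,-1.402]],[9.4,[-4,-40.4,-3.5],[0,0,-1.402]],[9.4,[-4,-40.4,-3.5],[0,0,-1.402]],[9.4,[-4,-40.4,-3.5],[0,0,-1.402]]]'
python3 - <<'E'
from h import *
rep();print(plan([-.18,0,.24],tool(.5,-1)))
E
```

```text
clock: 1.6
eef_pos: [0.5774, -0.2996, 0.2406]
ee_rot: [3.116, 0.396, 0.0]
contact_force: [0.9, -0.6, -0.2]
width: 0.0942
t 1.6 bay mm [-1.804e+02 -1.000e-01  2.406e+02] lean -0.0 xdotBY -0.001 F bay [-0.8 -0.8 -0.2] q [-0.53  0.51  1.15  0.    1.48 -0.79] w 0.094
([-0.0, -0.0, 0.1], [0.5, -0.001, -0.001])
```

```bash
python3 -m crank '[[9.4,[0,0,0],[0.15,0,0]],[9.4,[0,0,0],[0.3,0,0]],[9.4,[0,0,0],[0.45,0,0]],[9.4,[0,0,0],[0.5,0,0]],[9.4,[0,0,0],[0.5,0,0]],[9.4,[0,0,0],[0.5,0,0]]]'
python3 - <<'E'
from h import *
rep();print(plan([-.18,0,.04],tool(.5,-1)))
a=capture("wrist");b=capture("scene");cv2.imwrite("pics/w1.png",cv2.resize(np.hstack([a,b])[...,::-1],(800,300)));cv2.imwrite("pics/w1w.png",a[...,::-1])
E
```

```text
clock: 2.35
eef_pos: [0.5777, -0.2992, 0.2409]
ee_rot: [-2.625, -0.335, 0.085]
contact_force: [0.1, -0.0, 0.4]
width: 0.0942
t 2.35 bay mm [-180.1   -0.5  240.9] lean 0.498 xdotBY -0.0 F bay [-0.  -0.1  0.4] q [-0.66  0.77  0.81  0.32  1.94 -0.85] w 0.094
([-0.1, 9.6, 17.6], [0.002, -0.0, -0.0])
```

View pics/w1.png

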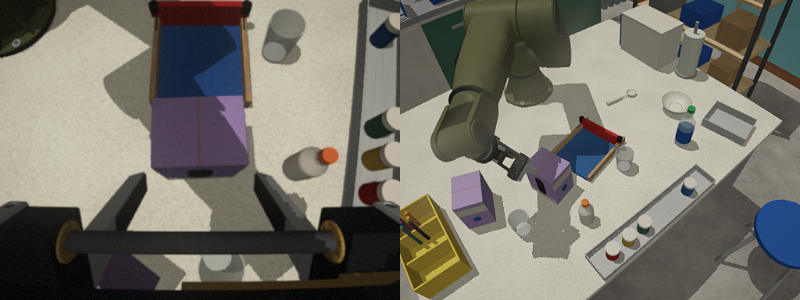

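Wrist view (left half): carton seen between the fingers, well aligned with the deck behind it; cup_two is just visible at (220,265), behind the fingers. Measure the lateral offset and yaw from this view, then descend.

```bash
cat >> h.py <<'E'
def wz(px,z,s):
    c=calibration("wrist");H=np.array(c["hand_eye"]);u=cv2.undistortPoints(np.array(px,float).reshape(-1,1,2),np.array(c["intrinsics"]),np.array(c["distortion"]))[:,0]
    M=R.from_rotvec(s["ee_rot"]);D=M.apply(np.c_[u,np.ones(len(u))]@H[:3,:3].T);o=M.apply(H[:3,3])+s["eef_pos"]
    P=o+D*((z-o[2])/D[:,2])[:,None];return np.array([bay(p) for p in P])
E
python3 - <<'E'
from h import *
s=get_state();a=cv2.imread("pics/w1w.png")[...,::-1]
np.set_printoptions(precision=4,suppress=True)
h=cv2.cvtColor(a,cv2.COLOR_RGB2HSV)
m=cv2.inRange(h,(105,130,50),(120,255,255))
# deck blue: left/right limits per row
for r in range(40,120,12):
  x=np.where(m[r,180:340])[0]
  if len(x): print(r,wz([(180+x.min(),r),(180+x.max()+1,r)],.01,s)[:,:2])
l=cv2.inRange(h,(120,40,90),(150,160,255));l[200:]=0
for r in range(130,205,10):
  x=np.where(l[r])[0]
  if len(x): print("L",r,x.min(),x.max(),wz([(x.min(),r),(x.max()+1,r)],.15,s)[:,:2])
for c in range(200,310,15):
  y=np.where(l[:,c])[0];print("col",c,wz([(c,y.min()),(c,y.max()+1)],.15,s)[:,:2].ravel(),a[y.max()-1:y.max()+2,c].tolist())
E
```

```text
40 [[ 0.1814  0.088 ]
 [ 0.1817 -0.0892]]
52 [[ 0.1558  0.0868]
 [ 0.1561 -0.0898]]
64 [[ 0.1309  0.0873]
 [ 0.1312 -0.0886]]
76 [[ 0.1067  0.0879]
 [ 0.107  -0.0892]]
88 [[ 0.0832  0.0867]
 [ 0.0835 -0.0898]]
100 [[ 0.0603  0.0873]
 [ 0.0606 -0.0887]]
112 [[ 0.038   0.0879]
 [ 0.0383 -0.0893]]
L 130 220 311 [[-0.0617  0.0393]
 [-0.0615 -0.0611]]
L 140 278 311 [[-0.0734 -0.0237]
 [-0.0733 -0.0605]]
L 150 196 312 [[-0.085   0.0643]
 [-0.0848 -0.0611]]
L 160 198 313 [[-0.0963  0.0616]
 [-0.0961 -0.0616]]
L 170 195 314 [[-0.1074  0.0642]
 [-0.1073 -0.0622]]
L 180 197 315 [[-0.1184  0.0616]
 [-0.1182 -0.0627]]
L 190 194 316 [[-0.1291  0.0642]
 [-0.1289 -0.0632]]
col 200 [-0.0581  0.0613 -0.1376  0.0575] [[85, 72, 91], [87, 74, 93], [84, 70, 89]]
col 215 [-0.1008  0.0433 -0.1354  0.0421] [[79, 64, 86], [85, 71, 92], [79, 67, 87]]
col 230 [-0.0963  0.0276 -0.1183  0.0271] [[78, 65, 86], [80, 65, 90], [79, 68, 88]]
col 245 [-0.057   0.0121 -0.0582  0.0121] [[78, 61, 83], [80, 68, 90], [74, 60, 84]]
col 260 [-0.1172 -0.0042 -0.1396 -0.0042] [[78, 65, 85], [80, 67, 90], [82, 67, 88]]
col 275 [-0.0533 -0.0208 -0.1343 -0.0196] [[80, 65, 87], [83, 71, 93], [79, 65, 87]]
col 290 [-0.0533 -0.0373 -0.1236 -0.0353] [[76, 62, 84], [84, 68, 92], [76, 63, 85]]
col 305 [-0.052  -0.0538 -0.1395 -0.0504] [[79, 64, 85], [83, 71, 90], [84, 69, 92]]
```

```bash
python3 -m crank '[[9.4,[0,2.4,4.4],[0,0,0]],[9.4,[0,4.8,8.8],[0,0,0]],[9.4,[0,7.2,13.2],[0,0,0]],[9.4,[-0.1,9.6,17.6],[0,0,0]],[9.4,[-0.1,9.6,17.6],[0,0,0]],[9.4,[-0.1,9.6,17.6],[0,0,0]]]'; python3 -c "
from h import *
rep()"
```

```text
clock: 3.2
eef_pos: [0.5776, -0.2999, 0.0427]
ee_rot: [-2.625, -0.336, 0.083]
contact_force: [0.1, -0.3, 0.8]
width: 0.0945
t 3.2 bay mm [-180.7   -0.2   42.7] lean 0.497 xdotBY 0.0 F bay [-0.3 -0.1  0.8] q [-0.66  0.92  1.01  0.3   1.61 -0.96] w 0.095
```

```bash
python3 -m crank '[[9.4,[0,-0.2,0.7],[0,0,0]],[9.4,[0,-0.7,0.9],[0,0,0]],[9.4,[0,-1.1,1.2],[0,0,0]],[9.4,[0,-1.5,1.4],[0,0,0]],[9.4,[0,-2.0,1.6],[0,0,0]],[9.4,[0,-2.4,1.9],[0,0,0]]]'; python3 -c "
from h import *
rep()"
```

```text
clock: 3.95
eef_pos: [0.5692, -0.2702, 0.0351]
ee_rot: [-2.624, -0.335, 0.085]
contact_force: [1.8, -2.7, 2.5]
width: 0.0941
t 3.95 bay mm [-149.9    0.5   35.1] lean 0.499 xdotBY -0.0 F bay [-3.1 -1.1  2.5] q [-0.63  0.88  1.11  0.31  1.55 -0.95] w 0.094
```

```bash
python3 -m crank '[[9.4,[0,-0.35,0.19],[0,0,0]],[9.4,[0,-0.7,0.38],[0,0,0]],[9.4,[0,-1.05,0.57],[0,0,0]],[9.4,[0,-1.4,0.76],[0,0,0]],[9.4,[0,-1.75,0.95],[0,0,0]],[9.4,[0,-2.1,1.15],[0,0,0]],[9.4,[0,-2.45,1.34],[0,0,0]],[9.4,[0,-2.8,1.53],[0,0,0]]]'; python3 -c "
from h import *
rep()"
```

```text
clock: 4.95
eef_pos: [0.561, -0.2391, 0.0348]
ee_rot: [-2.623, -0.335, 0.086]
contact_force: [0.4, -3.3, 3.5]
width: 0.0938
t 4.95 bay mm [-117.7    0.6   34.8] lean 0.5 xdotBY -0.0 F bay [-3.3  0.5  3.5] q [-0.6   0.83  1.2   0.32  1.51 -0.94] w 0.094
```

```bash
python3 -m crank '[[9.4,[0,-0.18,0.1],[0,0,0]],[9.4,[0,-0.35,0.19],[0,0,0]],[9.4,[0,-0.53,0.29],[0,0,0]]]'; python3 -c "
from h import *
rep()"; python3 -m crank '[[9.4,[0,-0.09,0.05],[0,0,0]],[9.4,[0,-0.18,0.1],[0,0,0]]]'; python3 -c "
from h import *
rep()"
```

```text
clock: 5.32
eef_pos: [0.5595, -0.2334, 0.0348]
ee_rot: [-2.623, -0.335, 0.086]
contact_force: [1.6, -2.9, 2.7]
width: 0.0935
t 5.33 bay mm [-111.9    0.6   34.8] lean 0.5 xdotBY -0.0 F bay [-3.2 -0.8  2.7] q [-0.6   0.82  1.22  0.32  1.5  -0.94] w 0.094
clock: 5.58
eef_pos: [0.5593, -0.2324, 0.0349]
ee_rot: [-2.625, -0.335, 0.084]
contact_force: [3.5, -10.5, 2.1]
width: 0.0938
t 5.58 bay mm [-110.8    0.6   34.9] lean 0.498 xdotBY -0.001 F bay [-11.1  -0.8   2.1] q [-0.6   0.82  1.22  0.32  1.49 -0.94] w 0.094
```

```bash
python3 -m crank '[[9.4,[0,0,0],[0,0,0]],[9.4,[0,0,0],[0,0,0]],[9.4,[0,0.7,-0.4],[0,0,0]],[9.4,[0,1.32,-0.72],[0,0,0]],[9.4,[0,-0.8,-4.5],[0,0,0]],[9.4,[0,-2.85,-8.36],[0,0,0]],[9.4,[0,-2.85,-8.36],[0,0,0]],[9.4,[0,-2.85,-8.36],[0,0,0]]]'
python3 - <<'E'
from h import *
rep();s=get_state();a=capture("wrist");b=capture("top");cv2.imwrite("pics/w2w.png",a[...,::-1])
cv2.imwrite("pics/w2.png",np.hstack([a[:300,130:400],cv2.resize(b[140:260,190:350],(400,300),interpolation=cv2.INTER_CUBIC)])[...,::-1])
l=cv2.inRange(cv2.cvtColor(a,cv2.COLOR_RGB2HSV),(120,40,60),(150,160,255));l[260:]=0
for r in range(60,200,10):
  x=np.where(l[r])[0]
  if len(x): print("L",r,x.min(),x.max(),wz([(x.min(),r),(x.max()+1,r)],.15,s)[:,:2].round(4).tolist())
E
```

```text
clock: 6.58
eef_pos: [0.5625, -0.2459, 0.1208]
ee_rot: [-2.622, -0.335, 0.087]
contact_force: [-0.1, -0.6, 0.1]
width: 0.0939
t 6.58 bay mm [-124.7    0.9  120.8] lean 0.501 xdotBY -0.0 F bay [-0.5  0.2  0.1] q [-0.61  0.74  1.14  0.32  1.65 -0.9 ] w 0.094
L 60 165 349 [[-0.0121, 0.0635], [-0.0121, -0.0626]]
L 70 163 350 [[-0.02, 0.0641], [-0.02, -0.0625]]
L 80 162 351 [[-0.0278, 0.0641], [-0.0278, -0.0625]]
L 90 161 352 [[-0.0354, 0.0641], [-0.0354, -0.0625]]
L 100 160 353 [[-0.0428, 0.0641], [-0.0428, -0.0625]]
L 110 159 354 [[-0.0501, 0.0641], [-0.0501, -0.0625]]
L 120 158 355 [[-0.0572, 0.0641], [-0.0572, -0.0625]]
L 130 157 356 [[-0.0642, 0.0642], [-0.0642, -0.0626]]
L 140 157 357 [[-0.071, 0.0636], [-0.071, -0.0626]]
L 150 156 358 [[-0.0777, 0.0636], [-0.0777, -0.0626]]
L 160 155 359 [[-0.0843, 0.0637], [-0.0843, -0.0627]]
L 170 154 360 [[-0.0908, 0.0637], [-0.0907, -0.0627]]
L 180 154 361 [[-0.0971, 0.0632], [-0.0971, -0.0628]]
L 190 153 362 [[-0.1034, 0.0633], [-0.1033, -0.0629]]
```

View pics/w2.png

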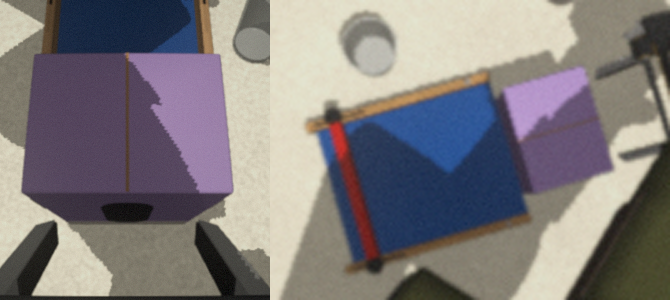

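Carton is square at the step: left half shows it centred between the rails, right half shows no gap at the step. Now contact high on the face and start along the arc.

```bash
python3 -m crank '[[9.4,[0,-0.6,0.33],[0,0,0]],[9.4,[0,-1.0,0.54],[0,0,0]],[9.4,[0,-1.23,0.67],[0,0,0]],[9.4,[0,-1.6,0.6],[0,0,0]],[9.4,[0,-1.97,0.52],[0,0,0]],[9.4,[0,-2.35,0.47],[0,0,0]],[9.4,[0,-2.73,0.42],[0,0,0]]]'; python3 -c "
from h import *
rep()"
```

```text
clock: 7.55
eef_pos: [0.5562, -0.2208, 0.1314]
ee_rot: [-2.623, -0.335, 0.086]
contact_force: [0.3, -0.9, -0.8]
width: 0.0939
t 7.55 bay mm [-98.8   0.6 131.4] lean 0.5 xdotBY -0.0 F bay [-1.  -0.1 -0.8] q [-0.59  0.69  1.2   0.33  1.63 -0.88] w 0.094
```

```bash
python3 -m crank '[[9.4,[0,-0.76,-0.06],[0,0,0]],[9.4,[0,-1.52,-0.11],[0,0,0]],[9.4,[0,-2.28,-0.09],[0,0,0]],[9.4,[0,-3.05,-0.05],[0,0,0]]]'
python3 - <<'E'
from h import *
rep();a=capture("wrist");b=capture("scene")
cv2.imwrite("pics/w3.png",np.hstack([a[:300,100:420],cv2.resize(b[120:270,130:330],(400,300),interpolation=cv2.INTER_CUBIC)])[...,::-1])
E
```

```text
clock: 8.05
eef_pos: [0.5495, -0.1947, 0.1465]
ee_rot: [-2.623, -0.335, 0.086]
contact_force: [0.5, -0.4, 0.1]
width: 0.0943
t 8.05 bay mm [-71.9   0.6 146.5] lean 0.5 xdotBY -0.0 F bay [-0.5 -0.4  0.1] q [-0.56  0.63  1.26  0.34  1.63 -0.86] w 0.094
```

View pics/w3.png

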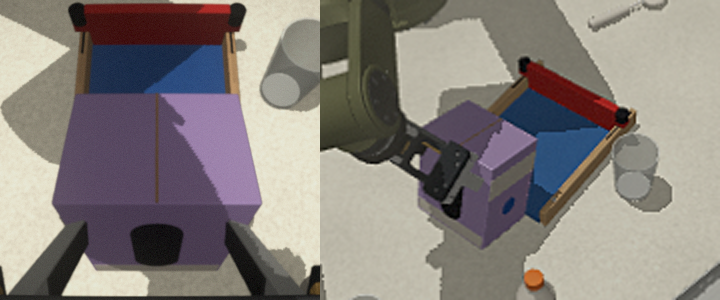

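Both views show the carton pivoting on the step edge with fingers on its face beside the opening (black at (157,245) in the wrist half). Continue along the arc past balance.

```bash
python3 -m crank '[[9.4,[0,-0.75,0.1],[0,0,0]],[9.4,[0,-1.5,0.21],[0,0,0]],[9.4,[0,-2.25,0.38],[0,0,0]],[9.4,[0,-2.99,0.56],[0,0,0]],[9.4,[0,-3.71,0.8],[0,0,0]],[9.4,[0,-4.43,1.05],[0,0,0]],[9.4,[0,-5.12,1.37],[0,0,0]],[9.4,[0,-5.81,1.69],[0,0,0]],[9.4,[0,-6.47,2.07],[0,0,0]],[9.4,[0,-6.47,2.07],[0,0,0]],[9.4,[0,-6.47,2.07],[0,0,0]],[9.4,[0,-6.47,2.07],[0,0,0]]]'
python3 - <<'E'
from h import *
rep();a=capture("wrist");b=capture("scene")
cv2.imwrite("pics/w4.png",np.hstack([a[:300,100:420],cv2.resize(b[120:270,130:330],(400,300),interpolation=cv2.INTER_CUBIC)])[...,::-1])
E
```

```text
clock: 9.65
eef_pos: [0.5329, -0.1309, 0.1591]
ee_rot: [-2.623, -0.335, 0.085]
contact_force: [0.3, 0.6, 0.5]
width: 0.0939
t 9.65 bay mm [ -6.    0.6 159.1] lean 0.5 xdotBY -0.0 F bay [ 0.5 -0.4  0.5] q [-0.48  0.53  1.39  0.36  1.57 -0.8 ] w 0.094
```

View pics/w4.png

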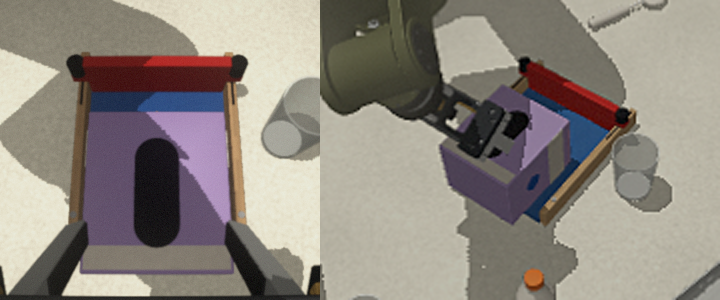

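The carton lies on the deck, opening up at (157,190), with a gap to both rails and blue still visible before the stop. Back off, down behind the foot.

```bash
python3 -m crank '[[9.4,[0,2.8,-1.5],[0,0,0]],[9.4,[0,5.71,-3.11],[0,0,0]],[9.4,[0,5.71,-3.11],[0,0,0]],[9.4,[0,7.5,0.2],[0,0,0]],[9.4,[0,9.3,3.5],[0,0,0]],[9.4,[0,11.12,6.81],[0,0,0]],[9.4,[0,11.12,6.81],[0,0,0]],[9.4,[0,11.12,6.81],[0,0,0]]]'
python3 - <<'E'
from h import *
rep();s=get_state();a=capture("wrist");cv2.imwrite("pics/w5w.png",a[...,::-1])
h=cv2.cvtColor(a,cv2.COLOR_RGB2HSV);m=cv2.inRange(h,(120,40,40),(150,160,255))
for r in range(10,200,12):
  x=np.where(m[r])[0]
  if len(x)>50: print(r,x.min(),x.max(),wz([(x.min(),r),(x.max()+1,r)],.11,s)[:,:2].round(4).tolist())
b=cv2.inRange(h,(105,130,40),(120,255,255))
for r in range(2,60,10):
  x=np.where(b[r,100:420])[0]
  if len(x):print("blue",r,wz([(100+x.min(),r),(101+x.max(),r)],.01,s)[:,:2].round(4).tolist())
E
```

```text
clock: 10.75
eef_pos: [0.5498, -0.1936, 0.0477]
ee_rot: [-2.624, -0.336, 0.084]
contact_force: [-0.3, -0.0, 0.4]
width: 0.0938
t 10.75 bay mm [-70.9   0.   47.7] lean 0.499 xdotBY 0.0 F bay [0.  0.3 0.4] q [-0.56  0.75  1.32  0.34  1.46 -0.91] w 0.094
10 147 364 [[0.0496, 0.0638], [0.0499, -0.0624]]
22 145 366 [[0.041, 0.064], [0.0412, -0.0626]]
34 144 368 [[0.0326, 0.0636], [0.0329, -0.0628]]
46 142 369 [[0.0245, 0.0638], [0.0247, -0.0625]]
58 140 371 [[0.0166, 0.064], [0.0169, -0.0627]]
70 139 372 [[0.009, 0.0637], [0.0092, -0.0624]]
82 137 374 [[0.0016, 0.064], [0.0018, -0.0627]]
94 135 375 [[-0.0057, 0.0642], [-0.0055, -0.0624]]
106 134 377 [[-0.0127, 0.064], [-0.0125, -0.0627]]
154 135 376 [[-0.0392, 0.0606], [-0.0391, -0.0594]]
166 149 362 [[-0.0455, 0.053], [-0.0454, -0.0518]]
178 163 349 [[-0.0516, 0.0456], [-0.0515, -0.0449]]
190 177 335 [[-0.0576, 0.0384], [-0.0575, -0.0376]]
```

```bash
python3 -m crank '[[9.4,[0,-0.88,0.48],[0,0,0]],[9.4,[0,-1.76,0.96],[0,0,0]],[9.4,[0,-2.63,1.44],[0,0,0]],[9.4,[0,-3.07,1.68],[0,0,0]],[9.4,[0,-3.51,1.92],[0,0,0]],[9.4,[0,-3.95,2.16],[0,0,0]],[9.4,[0,-4.39,2.4],[0,0,0]],[9.4,[0,-4.83,2.63],[0,0,0]],[9.4,[0,-5.27,2.87],[0,0,0]],[9.4,[0,-5.71,3.11],[0,0,0]],[9.4,[0,-6.15,3.35],[0,0,0]]]'; python3 -c "
from h import *
rep()"; python3 -m crank '[[9.4,[0,-0.44,0.24],[0,0,0]],[9.4,[0,-0.88,0.48],[0,0,0]],[9.4,[0,-1.32,0.72],[0,0,0]],[9.4,[0,-1.76,0.96],[0,0,0]],[9.4,[0,-2.2,1.2],[0,0,0]]]'; python3 -c "
from h import *
rep()"
```

```text
clock: 12.18
eef_pos: [0.5315, -0.1255, 0.0461]
ee_rot: [-2.623, -0.335, 0.085]
contact_force: [0.7, -3.3, 1.8]
width: 0.094
t 12.18 bay mm [-0.3  0.6 46.1] lean 0.5 xdotBY -0.0 F bay [-3.3  0.1  1.8] q [-0.48  0.66  1.47  0.37  1.37 -0.87] w 0.094
clock: 12.8
eef_pos: [0.5252, -0.1012, 0.0461]
ee_rot: [-2.623, -0.335, 0.086]
contact_force: [1.2, -2.6, 2.4]
width: 0.0939
t 12.8 bay mm [24.7  0.6 46.1] lean 0.5 xdotBY -0.0 F bay [-2.8 -0.5  2.4] q [-0.45  0.63  1.52  0.39  1.34 -0.86] w 0.094
```

```bash
cat > g.py <<'E'
from h import *
import sys
s=get_state();f=s["contact_force"]@BX;print(round(bay(s["eef_pos"])[0]*1000,1),f.round(1));sys.exit(f<-6)
E
python3 -m crank '[[9.4,[0,-0.22,0.12],[0,0,0]],[9.4,[0,-0.44,0.24],[0,0,0]],[9.4,[0,-0.66,0.36],[0,0,0]]]' >/dev/null; python3 g.py &&
python3 -m crank '[[9.4,[0,-0.06,0.03],[0,0,0]],[9.4,[0,-0.12,0.07],[0,0,0]]]' >/dev/null && python3 g.py &&
python3 -m crank '[[9.4,[0,-0.06,0.03],[0,0,0]],[9.4,[0,-0.12,0.07],[0,0,0]]]' >/dev/null && python3 g.py &&
python3 -m crank '[[9.4,[0,-0.06,0.03],[0,0,0]],[9.4,[0,-0.12,0.07],[0,0,0]]]' >/dev/null && python3 g.py &&
python3 -m crank '[[9.4,[0,-0.06,0.03],[0,0,0]],[9.4,[0,-0.12,0.07],[0,0,0]]]' >/dev/null && python3 g.py &&
python3 -m crank '[[9.4,[0,-0.06,0.03],[0,0,0]],[9.4,[0,-0.12,0.07],[0,0,0]]]' >/dev/null && python3 g.py &&
python3 -m crank '[[9.4,[0,-0.06,0.03],[0,0,0]],[9.4,[0,-0.12,0.07],[0,0,0]]]' >/dev/null && python3 g.py &&
python3 -m crank '[[9.4,[0,-0.06,0.03],[0,0,0]],[9.4,[0,-0.12,0.07],[0,0,0]]]' >/dev/null && python3 g.py &&
python3 -m crank '[[9.4,[0,-0.06,0.03],[0,0,0]],[9.4,[0,-0.12,0.07],[0,0,0]]]' >/dev/null && python3 g.py
```

```text
32.0 -3.5False
```

```bash
sed -i 's/sys.exit(f<-6)/sys.exit(int(f<-6))/' g.py
python3 -m crank '[[9.4,[0,-0.06,0.03],[0,0,0]],[9.4,[0,-0.12,0.07],[0,0,0]]]' >/dev/null && python3 g.py &&
python3 -m crank '[[9.4,[0,-0.06,0.03],[0,0,0]],[9.4,[0,-0.12,0.07],[0,0,0]]]' >/dev/null && python3 g.py &&
python3 -m crank '[[9.4,[0,-0.06,0.03],[0,0,0]],[9.4,[0,-0.12,0.07],[0,0,0]]]' >/dev/null && python3 g.py &&
python3 -m crank '[[9.4,[0,-0.06,0.03],[0,0,0]],[9.4,[0,-0.12,0.07],[0,0,0]]]' >/dev/null && python3 g.py &&
python3 -m crank '[[9.4,[0,-0.06,0.03],[0,0,0]],[9.4,[0,-0.12,0.07],[0,0,0]]]' >/dev/null && python3 g.py &&
python3 -m crank '[[9.4,[0,-0.06,0.03],[0,0,0]],[9.4,[0,-0.12,0.07],[0,0,0]]]' >/dev/null && python3 g.py &&
python3 -m crank '[[9.4,[0,-0.06,0.03],[0,0,0]],[9.4,[0,-0.12,0.07],[0,0,0]]]' >/dev/null && python3 g.py &&
python3 -m crank '[[9.4,[0,-0.06,0.03],[0,0,0]],[9.4,[0,-0.12,0.07],[0,0,0]]]' >/dev/null && python3 g.py &&
python3 -m crank '[[9.4,[0,-0.06,0.03],[0,0,0]],[9.4,[0,-0.12,0.07],[0,0,0]]]' >/dev/null && python3 g.py &&
python3 -m crank '[[9.4,[0,-0.06,0.03],[0,0,0]],[9.4,[0,-0.12,0.07],[0,0,0]]]' >/dev/null && python3 g.py &&
python3 -m crank '[[9.4,[0,-0.06,0.03],[0,0,0]],[9.4,[0,-0.12,0.07],[0,0,0]]]' >/dev/null && python3 g.py &&
python3 -m crank '[[9.4,[0,-0.06,0.03],[0,0,0]],[9.4,[0,-0.12,0.07],[0,0,0]]]' >/dev/null && python3 g.py &&
python3 -m crank '[[9.4,[0,-0.06,0.03],[0,0,0]],[9.4,[0,-0.12,0.07],[0,0,0]]]' >/dev/null && python3 g.py
```

```text
33.3 -3.4
34.7 -3.0
36.1 -3.2
37.5 -3.3
38.9 -3.6
40.3 -2.9
40.9 -10.2
```

```bash
python3 -m crank '[[9.4,[0,-0.025,0.014],[0,0,0]],[9.4,[0,-0.025,0.014],[0,0,0]],[9.4,[0,-0.025,0.014],[0,0,0]],[9.4,[0,-0.025,0.014],[0,0,0]]]'; python3 -c "
from h import *
rep();rep();rep();print(get_state()['ft_torque'])"
```

```text
clock: 15.42
eef_pos: [0.5212, -0.0856, 0.0461]
ee_rot: [-2.625, -0.335, 0.084]
contact_force: [1.8, -11.3, 3.5]
width: 0.0938
t 15.43 bay mm [40.9  0.5 46.1] lean 0.498 xdotBY -0.001 F bay [-11.4   1.2   3.5] q [-0.43  0.61  1.55  0.39  1.32 -0.84] w 0.094
t 15.43 bay mm [40.9  0.5 46.1] lean 0.498 xdotBY -0.001 F bay [-11.4   1.2   3.5] q [-0.43  0.61  1.55  0.39  1.32 -0.84] w 0.094
t 15.43 bay mm [40.9  0.5 46.1] lean 0.498 xdotBY -0.001 F bay [-11.4   1.2   3.5] q [-0.43  0.61  1.55  0.39  1.32 -0.84] w 0.094
[-1.62525505 -0.29257451  0.11488649]
```

```bash
python3 -m crank '[[9.4,[0,0.2,-0.11],[0,0,0]],[9.4,[0,1.0,-0.55],[0,0,0]],[9.4,[0,3.0,-1.64],[0,0,0]],[9.4,[0,5.27,-2.87],[0,0,0]],[9.4,[0,5.27,-2.87],[0,0,0]],[9.4,[0,3.0,-7.0],[0,0,0]],[9.4,[0,0.8,-11.1],[0,0,0]],[9.4,[0,-1.43,-15.17],[0,0,0]],[9.4,[0,-1.43,-15.17],[0,0,0]],[9.4,[0,-1.43,-15.17],[0,0,0]]]'
python3 - <<'E'
from h import *
rep();s=get_state();a=capture("wrist");b=capture("scene");c=capture("top")
cv2.imwrite("pics/w6.png",np.vstack([np.hstack([a[:300,100:420],cv2.resize(b[120:270,130:330],(400,300),interpolation=cv2.INTER_CUBIC)]),cv2.resize(c[110:260,160:520],(720,300),interpolation=cv2.INTER_CUBIC)])[...,::-1])
h=cv2.cvtColor(a,cv2.COLOR_RGB2HSV);m=cv2.inRange(h,(120,40,40),(150,160,255))
for r in range(10,240,15):
  x=np.where(m[r])[0]
  if len(x)>50: print(r,wz([(x.min(),r),(x.max()+1,r)],.11,s)[:,:2].round(4).tolist())
E
```

```text
clock: 16.68
eef_pos: [0.5356, -0.1422, 0.1849]
ee_rot: [-2.622, -0.335, 0.087]
contact_force: [1.4, 0.4, 0.1]
width: 0.0942
t 16.68 bay mm [-17.5   0.8 184.9] lean 0.501 xdotBY 0.0 F bay [ 0.1 -1.4  0.1] q [-0.5   0.52  1.34  0.36  1.64 -0.79] w 0.094
55 [[0.1846, 0.0642], [0.1846, -0.0629]]
70 [[0.165, 0.0642], [0.1651, -0.063]]
85 [[0.1462, 0.0642], [0.1462, -0.063]]
100 [[0.128, 0.0654], [0.128, -0.0642]]
115 [[0.1103, 0.0654], [0.1104, -0.0643]]
130 [[0.0932, 0.0655], [0.0933, -0.0644]]
145 [[0.0766, 0.0656], [0.0767, -0.0655]]
175 [[0.0448, 0.0629], [0.0449, -0.0618]]
190 [[0.0295, 0.0513], [0.0296, -0.0502]]
```

View pics/w6.png

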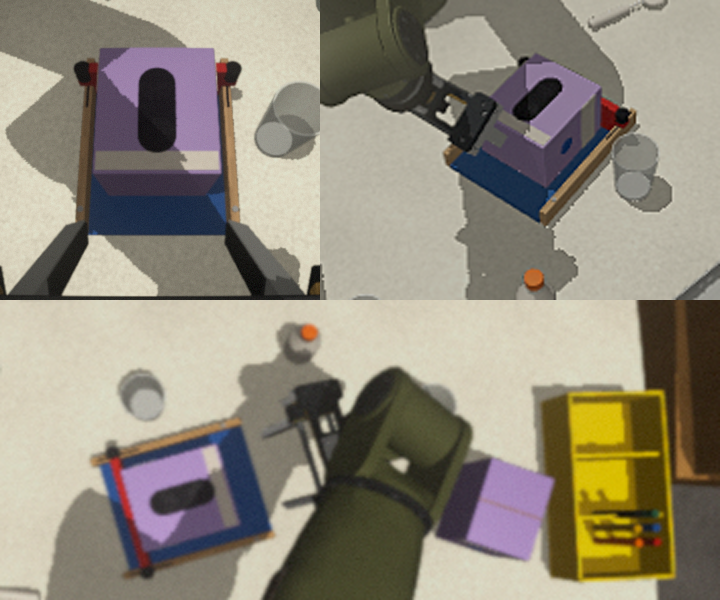

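Carton lies home: opening up, leading end on the red stop, square, about 25 mm clear of each rail; cup, glue and the look-alike carton unmoved. Robot clear.

```bash
python3 -c "
from h import *
print(hand_in())"
```

```text
the job is handed in; nothing more can be done
None
```

The carton is home on the deck: it lies opening up with its leading end against the red stop, and the job is handed in at about 17 s on the clock. These are the readings I took after each step:

- **Slide and press at the step:** I slid it upright with both open fingers low on the face and pressed it at about 11 N. The wrist camera then showed it square and centred.
- **Tip:** I pushed high beside the opening, following the arc round the step edge, with force readings of about 1 N or less. It dropped onto the deck by itself.
- **Push to the stop:** I advanced by feel. The force rose from a steady 3.3 N to 11.4 N when it met the stop, which puts about 8 N on the stop itself. I then backed straight off and rose clear.

**Last checks:**
- The carton's sides run parallel to the rails within about 0.01 rad, with roughly 25 mm free on each side.
- The highest force I read was 11.4 N. Readings came only at the end of each move, so brief peaks in between were not seen.
- The cup, glue bottle and look-alike carton look unmoved. `cup_two` was mostly hidden by the arm in the final top view, and the water bottle, bowl and most of the spoon were outside the final crops, so those four are not confirmed by image.

No check failed. The only disagreement was that the carton's top triangulated at 140 to 144 mm, against the stated 150 mm.

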